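# Sort left-hand and right-hand shelf brackets

## Task

We are putting up another glaze-jar shelf: sort the three loose white end brackets into the two wooden trays, left-hand with left-hand and right-hand with right-hand, matching the yellow pattern bracket fixed to each tray. Stand each one with its foot flat on the tray's floor, square in the tray and facing the same way as that tray's pattern. Leave the glaze jar, the bowl and the brush where they are.

Things in the scene. Friction and masses are not known exactly. Their poses are not given: they have to be found in the camera images.
- left_1_mid (a point): Loose white left-hand bracket, 0.1 kg: foot 90 (x) x 46 (y) x 10 mm, back plate 10 thick, 60 tall at its -x end, cheek 10 thick along its -y edge (centred at y = -18), 48 tall from x = -35 to +18, then sloping down to the foot at x = +42. Point: centre of foot's length and width, 30 mm above the underside; z up. Pinch the cheek from above. Back plate away from you, cheek is on your left.
- left_2_mid (a point): Loose white left-hand bracket, 0.1 kg: foot 90 (x) x 46 (y) x 10 mm, back plate 10 thick, 60 tall at its -x end, cheek 10 thick along its -y edge (centred at y = -18), 48 tall from x = -35 to +18, then sloping down to the foot at x = +42. Point: centre of foot's length and width, 30 mm above the underside; z up. Pinch the cheek from above. Back plate away from you, cheek is on your left.
- right_1_mid (a point): Loose white right-hand bracket, 0.1 kg: foot 90 (x) x 46 (y) x 10 mm, back plate 10 thick, 60 tall at its -x end, cheek 10 thick along its +y edge (centred at y = +18), 48 tall from x = -35 to +18, then sloping down to the foot at x = +42. Point: centre of foot's length and width, 30 mm above the underside; z up. Pinch the cheek from above. Back plate away from you, cheek is on your right.
- tray_left_in (a point): Fixed low wooden tray for left-hand brackets; the two look alike and may swap places. Point: centre of inner floor, 6 mm above the bench; z up. Inside 110 (x) x 200 (y) mm, walls 6 thick, rims 19 above that floor. On a ledge beyond its +x wall is a fixed yellow left-hand pattern, same size, its back plate next to the tray, its foot along +x. Holds two side by side, 90 mm between centres.
- tray_right_in (a point): Fixed low wooden tray for right-hand brackets; the two look alike and may swap places. Point: centre of inner floor, 6 mm above the bench; z up. Inside 110 (x) x 200 (y) mm, walls 6 thick, rims 19 above that floor. On a ledge beyond its +x wall is a fixed yellow right-hand pattern, same size, its back plate next to the tray, its foot along +x. Holds two side by side, 90 mm between centres.
- glaze_jar: Bystander: closed jar with white lid, 64 mm diameter, 85 mm tall, between the trays. Origin at the centre of its underside.
- slip_bowl: Bystander: blue ceramic bowl, 90 mm across, 45 mm tall, to the robot's left (+y). Origin at the centre of its underside.
- glaze_brush: Bystander: brush, 170 mm long, lying to the robot's right (-y). Origin under its middle; x runs along it.
- left_1_back (a point): Middle of the back plate of the left-hand bracket left_1: 40 mm to -x of its mid point, at the same height.
- left_2_back (a point): Middle of the back plate of the left-hand bracket left_2: 40 mm to -x of its mid point, at the same height.
- right_1_back (a point): Middle of the back plate of the right-hand bracket right_1: 40 mm to -x of its mid point, at the same height.
There are look-alikes about, which are no part of the job. Leave any pink or red look-alike of the part that bears left_2_mid alone.

How it is judged (in metres and radians):
At the end, for the whole second after the job is handed in: Each bracket stands in the tray of its hand, at rest, centre 25 to 35 mm above the tray floor and within 30 (x) and 80 mm (y) of its middle, tilt under 0.1 rad, turned under 0.35 rad from the tray's x axis, back plate on the tray's -x side (back point below x = -10 mm) (x of left_1_mid in the frame of tray_left_in between -0.03 and 0.03 m and y of left_1_mid in the frame of tray_left_in between -0.08 and 0.08 m and z of left_1_mid in the frame of tray_left_in between 0.025 and 0.035 m and angle between each of left_1_mid, left_2_mid, right_1_mid's own z axis and vertical below 0.1 rad and angle between the x axis of each of left_1_mid, left_2_mid and the x axis of tray_left_in, either way round below 0.35 rad and x of each of left_1_back, left_2_back in the frame of tray_left_in below -0.01 m and linear speed of each of left_1, left_2, right_1 below 0.02 m/s and x of left_2_mid in the frame of tray_left_in between -0.03 and 0.03 m and y of left_2_mid in the frame of tray_left_in between -0.08 and 0.08 m and z of left_2_mid in the frame of tray_left_in between 0.025 and 0.035 m and x of right_1_mid in the frame of tray_right_in between -0.03 and 0.03 m and y of right_1_mid in the frame of tray_right_in between -0.08 and 0.08 m and z of right_1_mid in the frame of tray_right_in between 0.025 and 0.035 m and angle between the x axis of right_1_mid and the x axis of tray_right_in, either way round below 0.35 rad and x of right_1_back in the frame of tray_right_in below -0.01 m); the robot touches nothing.
It fails at once if the glaze jar is moved by more than 25 mm (distance of glaze_jar from where it was at the start of the episode above 0.025 m).
It fails at once if the bowl is moved by more than 25 mm (distance of slip_bowl from where it was at the start of the episode above 0.025 m).
It fails at once if the brush is moved by more than 25 mm (distance of glaze_brush from where it was at the start of the episode above 0.025 m).
It also fails if it takes over 64 s, if anything falls off the work surface, if the arm or the gripper's body presses on something with over 40 N, if the wrist force passes 120 N, or if a joint passes its speed limit or range.

## Robot

A 7-joint arm with a two-finger parallel gripper is mounted at the origin on the work surface. World frame = base frame: x ahead of the robot, y to its left, z up, the work surface at z = 0. Lengths are in mm, angles in rad, forces in N, time in s.
With the tool pointing down it reaches from about 425 to 800 mm from the base axis. Payload 8.3 kg.
Tool frame: the origin (TCP) lies at the very end of the fingers, on their centre line; the grasp point (between the pads) lies 19 mm behind it; z points along the fingers, y is the direction in which the jaws open and shut (so a half turn about z gives the same grasp; the last joint's range is limited). The gripper opens to 85 mm and grips with 20 to 120 N. Pads are 22 mm wide; open, the fingers measure 114 mm over their backs; the gripper's body (76 mm by 85 mm) begins 54 mm behind the grasp point. The pads swing forward as they close: fully open they stand 13 mm farther back than shut.
Start: joints at [1.234, 0.383, 0.016, 1.37, -0.006, 1.388, -0.046], TCP at [169.033, -601.69, 231.279] pointing down, gripper open.
Joint ranges: [-2.95, 2.95], [-0.25, 2.06], [-1.52, 1.56], [0.18, 2.33], [-1.44, 4.58], [0.02, 2.06], [-3.01, 3.01]. Speed limits (rad/s): [2.39, 2.39, 3.01, 3.01, 3.14, 3.14, 3.14].

## Interface

Orientations are given as a rotation vector (axis times angle).
In Python, from bench import ctrl, vision, workorder gives the robot as it stands. The module is installed in compiled form; this text tells all that it offers.
- The arm moves only by the tool send_rows, never from a script. Its argument "steps" is text: rows parted by semicolons, each of 7 numbers parted by spaces: the shift along the tool's x, y, z in m, then the turn, a rotation vector about the tool's x, y, z in degrees, then the opening, from 0 (shut) to 1 (fully open). In form: x y z rx ry rz claw; .... A call has 1 to 20 rows; each row shifts and turns the pose as measured when the row begins, along the tool's axes as they then stand; what a row does not reach is not made up. A row lasts 1/12 s, in which the tool goes at most 41.7 mm and 7.16 degrees, less where a joint would pass 70% of its speed; a pose out of reach is approached as far as the arm can. A call is refused whole if a number of a shift passes 0.0417 or a number of a turn 7.16, either way. A call with a gripper value outside its range is refused whole. The fingers move at their own pace and stop on an object; "newtons" is the grip in N (left out, the last holds). Time passes only in rows, so rows that do not move let the fingers close. It gives the time, the measured TCP pose, the force and the opening at its end, in the units of the state.
- ctrl.sense(): the state, without advancing time (a new reading comes with each control period).
- vision.grab_frame(name): name is "scene" or "top" or "wrist"; returns the picture (384x512x3 uint8, red, green, blue); there is no depth.
- vision.get_calibration(name): a dict with "mtx" (3x3 intrinsics, pixels), "R" (3x3) and "t" (3): a world point X has camera coordinates R X + t; the wrist camera has in their place "mount" (4x4, takes a point from camera to tool coordinates, whose origin is the TCP and whose axes are the flange's). Camera axes: x right, y down, z forward; pixel columns grow to the right and rows downward; lengths in mm; the calibration is good to about 2 mm. A picture is of the moment at which its call begins: read the wrist's pose just before it. get_calibration takes no time and is no camera call.
- workorder.sign_off(): hands the job in, once; it reports no verdict.
The state is a dict: "time_s": time; "joints": joint angles; "qd": joint speeds; "joint_torque": joint torques, N m; "position": TCP position; "eef_rot": TCP orientation; "ft_force": force on the tool from outside, world axes, zero at the start; "torque": the same for the moment, N m; "finger_gap": finger opening in mm.
Only numpy, scipy, OpenCV 4.12 (cv2) and the standard library are available. Lean on these libraries where they do the work, as an engineer would, in place of code of your own. Each camera call takes 0.05 s, during which the arm holds its last target.

## Working session

There is one attempt and no reset: what is moved stays moved. The work goes in short steps, Python scripts to look and compute and a tool call to move; the robot and the scene stay as the last step left them, time stands still between calls to the robot, and variables do not carry over. Pictures are saved under pics/ and viewed, and the job is handed in when it is done.

Besides the shell and the picture viewer there is one more tool, called after "Emit:" in YAML: its name, and indented under it one key for each argument. send_rows: Moves the arm, as the interface text tells. Its arguments: {"type":"object","properties":{"steps":{"type":"string"},"newtons":{"type":"number"}},"required":["steps"]}

```bash
mkdir -p pics; python3 - <<'E'
from bench import ctrl, vision, workorder
import cv2
s=ctrl.sense(); print(s)
for n in ["scene","top"]:
    f=vision.grab_frame(n); cv2.imwrite(f"pics/{n}0.png",f[:,:,::-1])
    cv2.imwrite(f"pics/{n}0b.png",cv2.resize(f[:,:,::-1],(800,600),interpolation=cv2.INTER_CUBIC))
    print(n,vision.get_calibration(n))
print(vision.get_calibration("wrist"))
E
```

```text
{'time_s': 0.0, 'joints': array([ 1.23412305,  0.38426581,  0.01636538,  1.37118379, -0.0063168 ,
        1.38821415, -0.04648775]), 'qd': array([-4.52271558e-04, -3.22050504e-04, -1.59406014e-03,  1.70189155e-03,
        1.22509855e-03,  9.05139945e-05, -4.68714391e-04]), 'joint_torque': array([-1.44357682e-04, -6.27584982e+01,  8.44093077e-01, -3.71813893e+01,
        1.64738781e-02,  1.43725891e-02, -3.45346130e-06]), 'position': array([ 168.88177599, -601.20870846,  230.2481561 ]), 'eef_rot': array([-3.11020571e+00, -4.28552786e-01,  4.63385973e-04]), 'ft_force': array([-0.92174902,  0.38243218,  0.48736836]), 'torque': array([-0.066551  , -0.02770493, -0.04126242]), 'finger_gap': 85.69948289812342}
scene {'mtx': array([[449.03792569,   0.        , 255.25447949],
       [  0.        , 449.03792569, 191.60088733],
       [  0.        ,   0.        ,   1.        ]]), 'R': array([[ 0.62749966,  0.77842347,  0.01735167],
       [ 0.42429532, -0.3231757 , -0.84589062],
       [-0.65285347,  0.53815831, -0.53307408]]), 't': array([-291.44712739, -123.53213377, 1524.45898575])}
top {'mt
[... 179 characters left out ...]
5433, -0.99992053,  0.00916685],
       [-0.99607711,  0.007813  , -0.08814394],
       [ 0.08806532, -0.00989372, -0.99606557]]), 't': array([ -8.04586273, 465.27206563, 935.55215369])}
{'mtx': array([[293.10136045,   0.        , 254.19441687],
       [  0.        , 293.10136045, 198.03308006],
       [  0.        ,   0.        ,   1.        ]]), 'mount': array([[-9.01914145e-04, -9.64842521e-01, -2.62827122e-01,
         6.68872184e+01],
       [ 9.99999291e-01, -1.07451300e-03,  5.12969590e-04,
         6.28304622e-01],
       [-7.77346030e-04, -2.62826473e-01,  9.64842806e-01,
        -1.43739415e+02],
       [ 0.00000000e+00,  0.00000000e+00,  0.00000000e+00,
         1.00000000e+00]])}
```

View pics/scene0b.png

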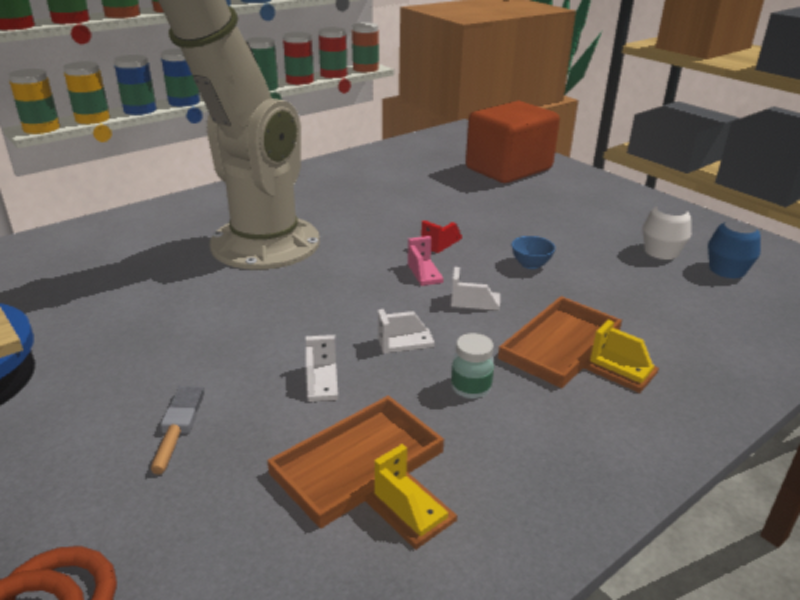

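View pics/top0b.png

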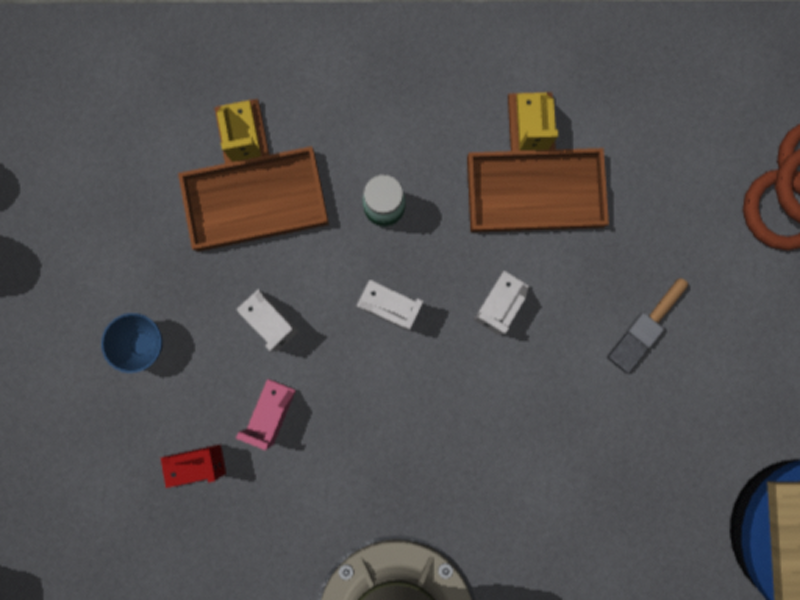

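The top view shows three white brackets at about (265,320), (391,304) and (503,301), with pink and red look-alikes at (267,413) and (192,466). The trays are at (254,198) and (538,190). I'll enlarge the crops.

```bash
cat > h.py <<'E'
import numpy as np, cv2
from scipy.spatial.transform import Rotation as Ro
def crop(n,src,x0,y0,w,h,k):
    im=cv2.imread(src)[y0:y0+h,x0:x0+w]
    im=cv2.resize(im,None,fx=k,fy=k,interpolation=cv2.INTER_CUBIC)
    for i in range(0,w,20):
        cv2.putText(im,str(x0+i),(i*k,10),0,.35,(0,255,255),1); cv2.line(im,(i*k,12),(i*k,18),(0,255,255),1)
    for j in range(0,h,20):
        cv2.putText(im,str(y0+j),(0,j*k+4),0,.35,(0,255,255),1); cv2.line(im,(24,j*k),(30,j*k),(0,255,255),1)
    cv2.imwrite(n,im)
def back(cal,uv,z):
    K,R,t=cal["mtx"],np.array(cal["R"]),np.array(cal["t"])
    c=-R.T@t; d=R.T@np.linalg.inv(K)@np.array([uv[0],uv[1],1.])
    return c+d*(z-c[2])/d[2]
def proj(cal,X):
    X=np.atleast_2d(X); c=X@np.array(cal["R"]).T+cal["t"]
    p=c@cal["mtx"].T; return p[:,:2]/p[:,2:]
E
python3 - <<'E'
from h import *
crop("pics/c1.png","pics/top0.png",140,170,200,60,4)
crop("pics/c2.png","pics/top0.png",110,50,120,120,5)
crop("pics/c3.png","pics/top0.png",290,50,120,120,5)
crop("pics/c4.png","pics/scene0.png",190,160,140,105,5)
E
```

```text
(no output)
```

View pics/c1.png

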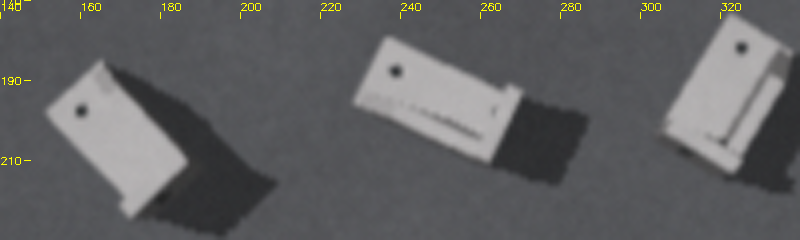

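View pics/c2.png

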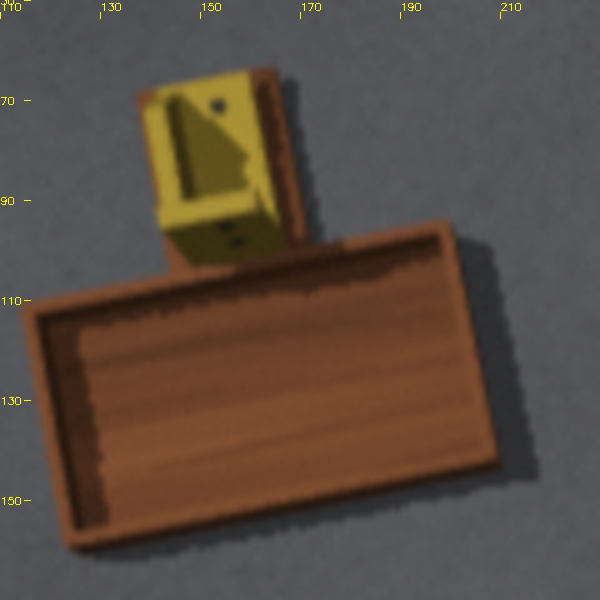

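View pics/c3.png

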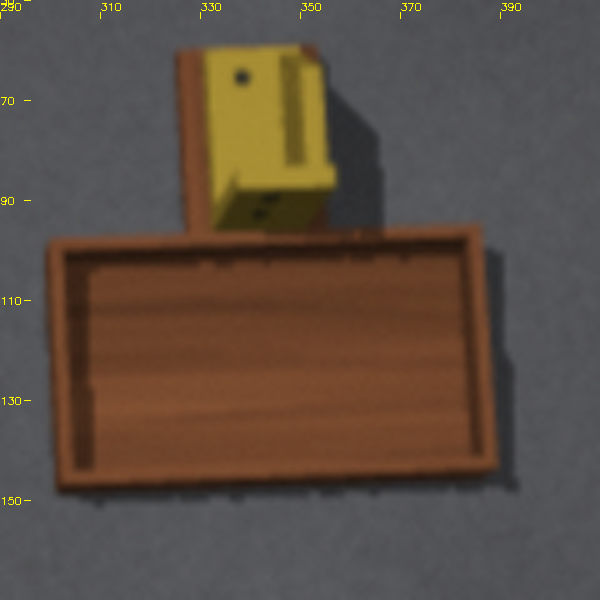

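View pics/c4.png

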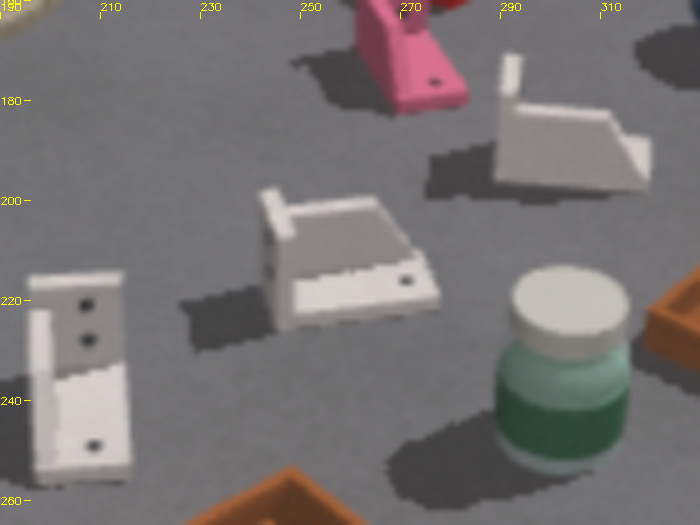

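Cheek and back plate positions agree between the two views. A, top px (165,200), has its cheek on the −y side, so it is left-hand. B (247,195) has its cheek on the +y side, so it is right-hand. C (322,193) is left-hand. The image-right tray's pattern has its cheek on −y, making it the left tray, and the image-left tray is the right one. Next I'll fit silhouettes in both views.

```bash
cat >> h.py <<'E'
def box(x0,x1,y0,y1,z0,z1): return np.array([[x,y,z] for x in(x0,x1) for y in(y0,y1) for z in(z0,z1)],float)
def pieces(s): # s=-1 left, +1 right ; origin underside centre
    y0,y1=sorted([s*13,s*23])
    ch=np.array([[x,y,z] for y in(y0,y1) for x,z in((-35,10),(-35,48),(18,48),(42,10))],float)
    return [box(-45,45,-23,23,0,10),box(-45,-35,-23,23,0,60),ch]
def sil(cal,s,p,shape,S=4,z=0.):
    m=np.zeros((shape[0]*S,shape[1]*S),np.uint8)
    c,si=np.cos(p[2]),np.sin(p[2]); R=np.array([[c,-si,0],[si,c,0],[0,0,1]])
    for P in pieces(s):
        q=proj(cal,P@R.T+[p[0],p[1],z])
        h=cv2.convexHull(((q+.5)*S).astype(np.float32).round().astype(np.int32)); cv2.fillConvexPoly(m,h,1)
    return cv2.resize(m.astype(np.float32),(shape[1],shape[0]),interpolation=cv2.INTER_AREA)
def fit(views,s,p0,z=0.,sig=(5,5,.05)):
    from scipy.optimize import minimize
    def cost(p):
        e=0
        for cal,m in views:
            r=sil(cal,s,p,m.shape,4,z); e+=1-np.minimum(r,m).sum()/np.maximum(r,m).sum()
        return e/len(views)
    p=np.array(p0,float)
    for sg in (1,.3):
        sim=np.vstack([p]+[p+np.eye(3)[i]*np.array(sig)*3*sg for i in range(3)])
        r=minimize(cost,p,method="Nelder-Mead",options=dict(initial_simplex=sim,xatol=.02,fatol=1e-5,maxiter=200)); p=r.x
    return p,r.fun
def wmask(f,uv,rad=28):
    hsv=cv2.cvtColor(f,cv2.COLOR_BGR2HSV); m=((hsv[...,2]>128)&(hsv[...,1]<50)).astype(np.uint8)
    n,l=cv2.connectedComponents(m)
    k=l[int(uv[1]),int(uv[0])]; return (l==k).astype(np.float32) if k else m*0.
E
python3 - <<'E'
from h import *
from bench import vision
ct=vision.get_calibration("top"); cs=vision.get_calibration("scene")
T=cv2.imread("pics/top0.png"); S=cv2.imread("pics/scene0.png")
for n,c in (("R",[(114.4,111),(200.4,94.4),(210,143),(124.4,160)]),("L",[(299.6,98),(386.4,95.2),(389.4,144),(301.6,148)])):
    P=np.array([back(ct,u,25) for u in c]); d=P[0]-P[1]+P[3]-P[2]
    yaw=np.arctan2(-d[0],d[1])
    print(n,P.mean(0).round(1),"yaw",yaw.round(3),"sides",[np.linalg.norm(P[i]-P[(i+1)%4]).round(1) for i in range(4)])
fr=[("A",-1,(165,200),(305,190),[(158,197),(178,217)]),("B",1,(247,190),(270,218),[(238,188),(266,195)]),("C",-1,(318,190),(208,240),[(324,182),(313,205)])]
for n,s,ut,us,ax in fr:
    a,b=[back(ct,u,10) for u in ax]; d=a-b
    p0=[(a+b)[0]/2,(a+b)[1]/2,np.arctan2(d[1],d[0])]
    mt,ms=wmask(T,ut),wmask(S,us)
    print(n,mt.sum(),ms.sum(),np.round(p0,2))
    for v in ([(ct,mt)],[(cs,ms)],[(ct,mt),(cs,ms)]):
        p,e=fit(v,s,p0); print("  ",p.round(3),round(e,3))
    p2,e2=fit([(ct,mt),(cs,ms)],-s,p0); print("  otherhand",p2.round(2),round(e2,3))
E
```

```text
R [639.2 213.9  25. ] yaw 0.192 sides [np.float64(212.1), np.float64(123.0), np.float64(209.1), np.float64(123.5)]
L [ 650.8 -227.7   25. ] yaw 0.034 sides [np.float64(213.2), np.float64(121.6), np.float64(213.4), np.float64(124.1)]
A 617.0 507.0 [445.97 201.5    0.78]
   [453.148 199.87    0.764] 0.183
   [448.556 200.71    0.753] 0.075
   [450.159 199.116   0.748] 0.147
  otherhand [451.63 197.12   0.78] 0.248
B 667.0 713.0 [482.01  -1.72   1.32]
   [475.258   6.767   1.121] 0.092
   [470.309  12.05    1.125] 0.108
   [474.377   8.037   1.105] 0.139
  otherhand [472.45   8.55   1.09] 0.249
C 646.0 787.0 [ 4.7595e+02 -1.6340e+02 -4.6000e-01]
   [ 479.725 -170.6     -0.559] 0.188
   [ 472.428 -165.832   -0.562] 0.099
   [ 476.461 -168.37    -0.563] 0.165
  otherhand [ 475.49 -168.9    -0.52] 0.176
```

```bash
cat >> h.py <<'E'
def overlay(out,src,cal,items,x0,y0,w,h,k,z=0.):
    im=cv2.resize(cv2.imread(src)[y0:y0+h,x0:x0+w],None,fx=k,fy=k,interpolation=cv2.INTER_CUBIC)
    for s,p in items:
        c,si=np.cos(p[2]),np.sin(p[2]); R=np.array([[c,-si,0],[si,c,0],[0,0,1]])
        for P,col in zip(pieces(s),((0,255,0),(255,0,0),(0,0,255))):
            q=proj(cal,P@R.T+[p[0],p[1],z]); q=((q+.5-[x0,y0])*k).astype(int)
            n=len(P)
            for i in range(n):
                for j in range(i):
                    d=P[i]-P[j]
                    if n==8 and ((d!=0).sum()==1 or (abs(d[0]-24)<1 and d[1]==0 and False)): cv2.line(im,q[i].tolist(),q[j].tolist(),col,1)
            if P is not None and col==(0,0,255):
                for a in (0,4): cv2.polylines(im,[q[a:a+4]],True,col,1)
    cv2.imwrite(out,im)
E
python3 - <<'E'
from h import *
from bench import vision
ct=vision.get_calibration("top"); cs=vision.get_calibration("scene")
it=[(-1,[450.1,199.1,.75]),(1,[474.4,8,1.11]),(-1,[476.5,-168.4,-.56])]
overlay("pics/o1.png","pics/top0.png",ct,it,140,170,200,60,4)
overlay("pics/o2.png","pics/scene0.png",cs,it,190,160,140,105,5)
E
```

```text
(no output)
```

View pics/o1.png

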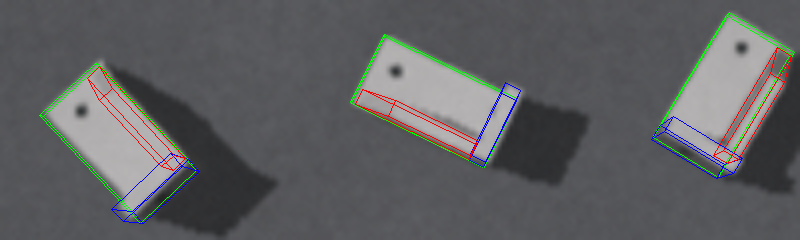

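View pics/o2.png

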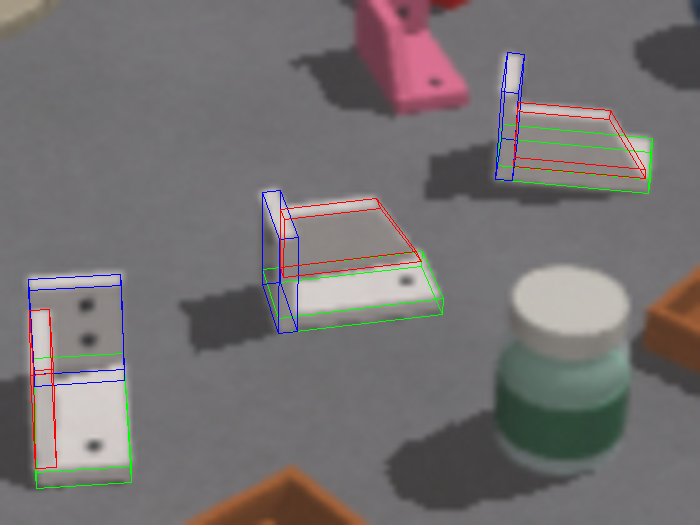

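Fits match the hands I named: the left fit wins for A and C, and right wins for B. C's cheek outline at top px (315–336, 182–212) confirms it is left-hand. I'll go to C first, planning the rows with a helper.

```bash
cat > plan.py <<'E'
import numpy as np
from scipy.spatial.transform import Rotation as Ro
from bench import ctrl
def cur():
    s=ctrl.sense(); R=Ro.from_rotvec(s["eef_rot"]).as_matrix()
    return s["position"],np.arctan2(R[1,0],R[0,0]),R,s
def plan(goal,yaw,n):
    p,y,R,s=cur(); g=np.array(goal,float)
    d=(g-p)/n; dy=(yaw-y)/n; rows=[]
    for i in range(n):
        a=y+dy*i; c,si=np.cos(a),np.sin(a)
        rows.append([(d[0]*c+d[1]*si)/1e3,(d[0]*si-d[1]*c)/1e3,-d[2]/1e3,0,0,-np.degrees(dy)])
    tilt=np.degrees(np.arccos(-R[2,2]))
    print("t",round(s["time_s"],2),"at",p.round(1),"yaw",round(y,3),"tilt",tilt.round(2),"gap",round(s["finger_gap"],1),"F",s["ft_force"].round(1))
    print("; ".join(" ".join(f"{v:.4f}" if k<3 else f"{v:.2f}" for k,v in enumerate(r)) for r in rows))
def level():
    p,y,R,s=cur()
    T=Ro.from_euler("z",y).as_matrix()@np.diag([1,-1,-1.]); print("level",np.degrees(Ro.from_matrix(R.T@T).as_rotvec()).round(2))
E
python3 -c "
from plan import *
plan((460,-179,190),-.56,18);level()"
```

```text
t 0.1 at [ 168.9 -601.3  230.4] yaw 0.274 tilt 0.1 gap 85.5 F [ 0.1 -0.1  0.1]
0.0219 -0.0182 0.0022 0.00 0.00 2.65; 0.0210 -0.0192 0.0022 0.00 0.00 2.65; 0.0201 -0.0202 0.0022 0.00 0.00 2.65; 0.0192 -0.0211 0.0022 0.00 0.00 2.65; 0.0182 -0.0219 0.0022 0.00 0.00 2.65; 0.0171 -0.0228 0.0022 0.00 0.00 2.65; 0.0161 -0.0235 0.0022 0.00 0.00 2.65; 0.0150 -0.0242 0.0022 0.00 0.00 2.65; 0.0138 -0.0249 0.0022 0.00 0.00 2.65; 0.0127 -0.0255 0.0022 0.00 0.00 2.65; 0.0115 -0.0261 0.0022 0.00 0.00 2.65; 0.0102 -0.0266 0.0022 0.00 0.00 2.65; 0.0090 -0.0270 0.0022 0.00 0.00 2.65; 0.0077 -0.0274 0.0022 0.00 0.00 2.65; 0.0065 -0.0278 0.0022 0.00 0.00 2.65; 0.0052 -0.0280 0.0022 0.00 0.00 2.65; 0.0039 -0.0282 0.0022 0.00 0.00 2.65; 0.0026 -0.0284 0.0022 0.00 0.00 2.65
level [-0.1  0.  -0. ]
```

Emit:
send_rows:
  steps: "0.022 -0.018 0.002 0 0 2.65 0.6; 0.021 -0.019 0.002 0 0 2.65 0.6; 0.020 -0.020 0.002 0 0 2.65 0.6; 0.019 -0.021 0.002 0 0 2.65 0.6; 0.018 -0.022 0.002 0 0 2.65 0.6; 0.017 -0.023 0.002 0 0 2.65 0.6; 0.016 -0.0235 0.002 0 0 2.65 0.6; 0.015 -0.024 0.002 0 0 2.65 0.6; 0.014 -0.025 0.002 0 0 2.65 0.6; 0.0127 -0.0255 0.002 0 0 2.65 0.6; 0.0115 -0.026 0.002 0 0 2.65 0.6; 0.010 -0.0265 0.002 0 0 2.65 0.6; 0.009 -0.027 0.002 0 0 2.65 0.6; 0.008 -0.0275 0.002 0 0 2.65 0.6; 0.0065 -0.028 0.002 0 0 2.65 0.6; 0.005 -0.028 0.002 0 0 2.65 0.6; 0.004 -0.028 0.002 0 0 2.65 0.6; 0.0026 -0.0285 0.002 0 0 2.65 0.6"
  newtons: 40

```text
time_s: 1.6
position: [470.5, -168.9, 184.9]
eef_rot: [-2.991, 0.947, 0.024]
ft_force: [0.4, -0.5, -0.5]
finger_gap: 51.2
```

```bash
python3 -c "
from plan import *
plan((460,-179,150),-.56,6);level()"
```

```text
t 1.6 at [ 470.5 -168.9  184.9] yaw -0.613 tilt 0.9 gap 51.2 F [ 0.4 -0.5 -0.5]
-0.0005 0.0024 0.0058 0.00 0.00 -0.51; -0.0005 0.0024 0.0058 0.00 0.00 -0.51; -0.0005 0.0024 0.0058 0.00 0.00 -0.51; -0.0005 0.0024 0.0058 0.00 0.00 -0.51; -0.0006 0.0024 0.0058 0.00 0.00 -0.51; -0.0006 0.0024 0.0058 0.00 0.00 -0.51
level [0.02 0.9  0.  ]
```

Emit:
send_rows:
  steps: "-0.002 0.007 0.010 0 0.45 -1.5 0.6; -0.001 0.007 0.010 0 0.45 -1.5 0.6; 0 0 0 0 0 0 0.6"

```text
time_s: 1.85
position: [464.0, -169.2, 163.3]
eef_rot: [-3.02, 0.851, 0.0]
ft_force: [-0.7, -0.5, 0.0]
finger_gap: 51.0
```

```bash
cat >> plan.py <<'E'
import cv2
from bench import vision
from h import *
def wcal(R,p):
    c=vision.get_calibration("wrist"); M=c["mount"]
    Rc=R@M[:3,:3]; tc=R@M[:3,3]+p
    return dict(mtx=c["mtx"],R=Rc.T,t=-Rc.T@tc)
def wpic(name):
    p,y,R,s=cur(); f=vision.grab_frame("wrist")[:,:,::-1]; cv2.imwrite(name,f); return wcal(R,p),f
E
python3 - <<'E'
from plan import *
cal,f=wpic("pics/w1.png")
overlay("pics/w1o.png","pics/w1.png",cal,[(-1,[476.5,-168.4,-.56])],0,0,512,384,1)
a=cv2.imread("pics/w1o.png")
cv2.imwrite("pics/w1o.png",cv2.resize(a,(800,600)))
plan((460,-179,150),-.56,6);level()
E
```

```text
t 1.9 at [ 464.4 -169.2  164.1] yaw -0.551 tilt 0.22 gap 50.9 F [ 0.6  0.6 -0.2]
0.0002 0.0018 0.0024 0.00 0.00 0.09; 0.0002 0.0018 0.0024 0.00 0.00 0.09; 0.0002 0.0018 0.0024 0.00 0.00 0.09; 0.0002 0.0018 0.0024 0.00 0.00 0.09; 0.0002 0.0018 0.0024 0.00 0.00 0.09; 0.0002 0.0018 0.0024 0.00 0.00 0.09
level [-0.22  0.04 -0.  ]
```

View pics/w1o.png

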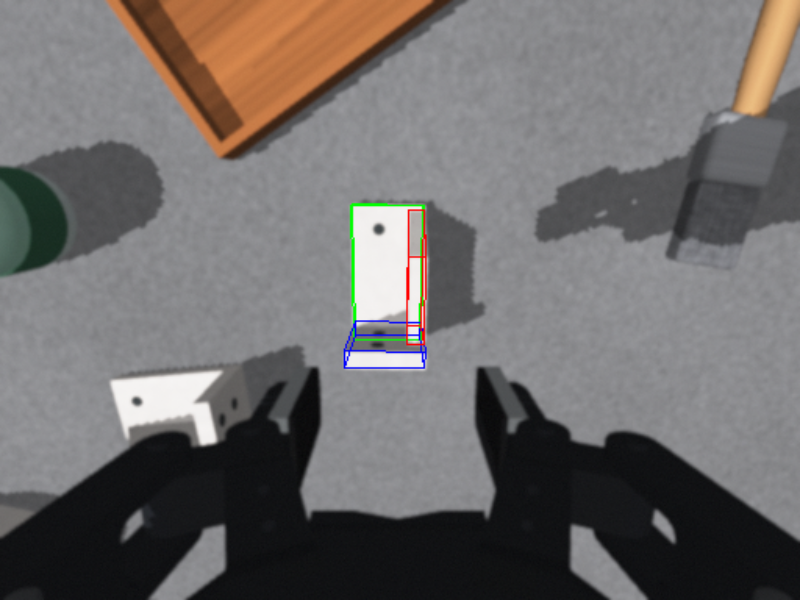

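The model overlay matches C in the wrist view (cheek on the right, px ~(417,275)). Descending.

Emit:
send_rows:
  steps: "0.0003 0.006 0.010 0 0 0.25 0.6; 0.0003 0.005 0.015 0 0 0.25 0.6; 0 0 0.020 0 0 0 0.6; 0 0 0.020 0 0 0 0.6; 0 0 0.020 0 0 0 0.6; 0 0 0.020 0 0 0 0.6; 0 0 0.012 0 0 0 0.6; 0 0 0.004 0 0 0 0.6; 0 0 0 0 0 0 0.6"

```text
time_s: 2.65
position: [458.8, -186.5, 38.6]
eef_rot: [-3.01, 0.895, -0.007]
ft_force: [-1.4, 0.6, 0.4]
finger_gap: 51.1
```

```bash
python3 -c "
from plan import *
plan((460,-179,15),-.56,3);level()"
```

```text
t 2.65 at [ 458.8 -186.5   38.6] yaw -0.578 tilt 0.26 gap 51.1 F [-1.4  0.6  0.4]
-0.0010 -0.0023 0.0079 0.00 0.00 -0.35; -0.0010 -0.0023 0.0079 0.00 0.00 -0.35; -0.0010 -0.0023 0.0079 0.00 0.00 -0.35
level [-0.16 -0.21  0.  ]
```

Emit:
send_rows:
  steps: "-0.001 -0.0023 0.008 0 0 -0.35 0.6; -0.001 -0.0023 0.008 0 0 -0.35 0.6; 0 0 0.005 0 0 0 0.6; 0 0 0 0 0 0 0.6"

```text
time_s: 2.98
position: [461.1, -182.8, 17.8]
eef_rot: [-3.015, 0.879, -0.012]
ft_force: [-0.2, -0.2, 0.5]
finger_gap: 51.1
```

```bash
python3 -c "
from plan import *
plan((460,-179,15),-.56,1);level()"
```

```text
t 2.98 at [ 461.1 -182.8   17.8] yaw -0.567 tilt 0.45 gap 51.1 F [-0.2 -0.2  0.5]
-0.0029 -0.0026 0.0028 0.00 0.00 -0.43
level [-0.17 -0.41  0.  ]
```

Emit:
send_rows:
  steps: "-0.002 -0.002 0.002 -0.1 -0.3 -0.3 0.5; 0 0 0 0 0 0 0.2; 0 0 0 0 0 0 0; 0 0 0 0 0 0 0; 0 0 0 0 0 0 0; 0 0 0 0 0 0 0"
  newtons: 50

```text
time_s: 3.48
position: [461.6, -179.7, 16.9]
eef_rot: [-3.018, 0.869, -0.006]
ft_force: [0.5, -0.0, -0.3]
finger_gap: 9.0
```

```bash
python3 - <<'E'
from plan import *
p,y,R,s=cur(); print(p,y,s["finger_gap"],s["ft_force"],s["time_s"])
E
```

```text
[ 461.61298264 -179.66241845   16.92880239] -0.5608419686172914 9.003762564935663 [ 0.45120839 -0.02917553 -0.31294391] 3.4833
```

Emit:
send_rows:
  steps: "0 0 -0.010 0 0 0 0; 0 0 -0.020 0 0 0 0; 0 0 -0.020 0 0 0 0; 0 0 -0.010 0 0 0 0; 0 0 0 0 0 0 0"

```text
time_s: 3.9
position: [460.2, -179.3, 80.4]
eef_rot: [-3.018, 0.869, -0.002]
ft_force: [0.7, -0.4, -0.8]
finger_gap: 9.3
```

```bash
python3 -c "
from plan import *
plan((646.3,-290.9,85),.034,12);level()"
```

```text
t 3.9 at [ 460.2 -179.3   80.4] yaw -0.561 tilt 0.08 gap 9.3 F [ 0.7 -0.4 -0.8]
0.0181 -0.0004 -0.0004 0.00 0.00 -2.84; 0.0181 0.0005 -0.0004 0.00 0.00 -2.84; 0.0180 0.0014 -0.0004 0.00 0.00 -2.84; 0.0179 0.0023 -0.0004 0.00 0.00 -2.84; 0.0178 0.0032 -0.0004 0.00 0.00 -2.84; 0.0176 0.0041 -0.0004 0.00 0.00 -2.84; 0.0174 0.0049 -0.0004 0.00 0.00 -2.84; 0.0171 0.0058 -0.0004 0.00 0.00 -2.84; 0.0168 0.0066 -0.0004 0.00 0.00 -2.84; 0.0165 0.0075 -0.0004 0.00 0.00 -2.84; 0.0161 0.0083 -0.0004 0.00 0.00 -2.84; 0.0157 0.0091 -0.0004 0.00 0.00 -2.84
level [-0.06 -0.05  0.  ]
```

Emit:
send_rows:
  steps: "0.018 0 -0.0005 0 0 -2.84 0; 0.018 0.0005 -0.0005 0 0 -2.84 0; 0.018 0.0015 -0.0005 0 0 -2.84 0; 0.018 0.0025 -0.0005 0 0 -2.84 0; 0.018 0.003 -0.0005 0 0 -2.84 0; 0.0175 0.004 -0.0005 0 0 -2.84 0; 0.0175 0.005 -0.0005 0 0 -2.84 0; 0.017 0.006 -0.0005 0 0 -2.84 0; 0.017 0.0065 -0.0005 0 0 -2.84 0; 0.0165 0.0075 -0.0005 0 0 -2.84 0; 0.016 0.008 -0.0005 0 0 -2.5 0; 0.010 0.006 -0.0005 0 0 -1.5 0; 0 0 0 0 0 0 0"

```text
time_s: 4.98
position: [644.9, -291.0, 77.0]
eef_rot: [-3.139, -0.049, 0.011]
ft_force: [-0.6, 0.4, -1.3]
finger_gap: 9.1
```

```bash
python3 - <<'E'
from plan import *
plan((646.3,-290.9,60),.034,4);level()
cal,f=wpic("pics/w2.png")
cv2.imwrite("pics/w2b.png",cv2.resize(f,(800,600)))
E
```

```text
t 4.98 at [ 644.9 -291.    77. ] yaw 0.031 tilt 0.41 gap 9.1 F [-0.6  0.4 -1.3]
0.0004 -0.0000 0.0043 0.00 0.00 -0.04; 0.0004 -0.0000 0.0043 0.00 0.00 -0.04; 0.0004 -0.0000 0.0043 0.00 0.00 -0.04; 0.0004 -0.0000 0.0043 0.00 0.00 -0.04
level [-0.1   0.39 -0.  ]
```

View pics/w2b.png

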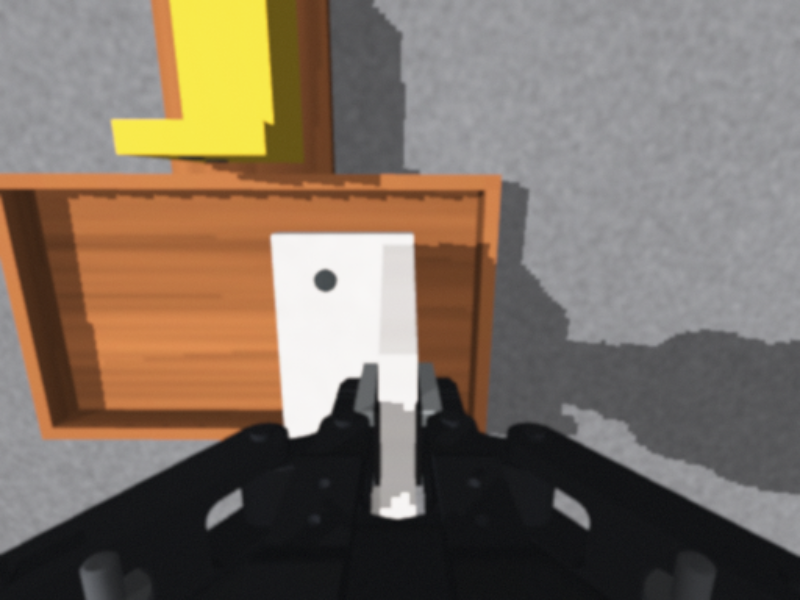

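C is held square with its foot at px (275–415, 235–430), inside the tray outline. I'll check my tray estimate against this picture.

```bash
python3 - <<'E'
from plan import *
p,y,R,s=cur(); cal=wcal(R,p)
def trayc(c,yaw):
    k,q=np.cos(yaw),np.sin(yaw); R2=np.array([[k,-q],[q,k]])
    return np.array([[*(np.array(c)+R2@[a,b]),25] for a,b in((61,106),(61,-106),(-61,-106),(-61,106))])
print((proj(cal,trayc((650.8,-227.7),.034))*800/512).round(0))
for uv in((501,177),(488,432),):print(back(cal,np.array(uv)*.64,25).round(1))
E
```

```text
[[-16. 178.]
 [502. 176.]
 [488. 440.]
 [ 47. 442.]]
[ 714.8 -331.2   25. ]
[ 597.9 -335.5   25. ]
```

Tray estimate agrees to within about 1–2 mm. Lowering.

Emit:
send_rows:
  steps: "0.001 0 0.010 0 0.3 0 0; 0.0005 0 0.014 0 0 0 0; 0 0 0.012 0 0 0 0; 0 0 0.006 0 0 0 0; 0 0 0.001 0 0 0 0; 0 0 0 0 0 0 0"

```text
time_s: 5.53
position: [641.0, -287.4, 25.7]
eef_rot: [-3.136, -0.044, 0.013]
ft_force: [0.1, 1.2, -0.5]
finger_gap: 9.1
```

```bash
python3 -c "
from plan import *
plan((646.3,-290.9,23.5),.034,1);level()"
```

```text
t 5.53 at [ 641.  -287.4   25.7] yaw 0.028 tilt 0.55 gap 9.1 F [ 0.1  1.2 -0.5]
0.0052 0.0036 0.0022 0.00 0.00 -0.34
level [-0.29  0.47 -0.  ]
```

Emit:
send_rows:
  steps: "0.003 0.002 0.002 -0.2 0.4 -0.2 0; 0 0 0.001 0 0 0 0; 0 0 0.0005 0 0 0 0"

```text
time_s: 5.78
position: [644.5, -289.5, 22.7]
eef_rot: [-3.14, -0.05, -0.0]
ft_force: [-0.6, 0.3, 1.1]
finger_gap: 9.4
```

```bash
python3 -c "
from plan import *
plan((646.3,-290.9,23.5),.034,1);level()"
```

```text
t 5.78 at [ 644.5 -289.5   22.7] yaw 0.032 tilt 0.04 gap 9.4 F [-0.6  0.3  1.1]
0.0018 0.0014 -0.0008 0.00 0.00 -0.13
level [-0.04 -0.02  0.  ]
```

Near or on the floor. Releasing and rising.

Emit:
send_rows:
  steps: "0 0 0 0 0 0 0.2; 0 0 0 0 0 0 0.4; 0 0 0 0 0 0 0.4; 0 0 0 0 0 0 0.4; 0 0 -0.010 0 0 0 0.4; 0 0 -0.025 0 0 0 0.4; 0 0 -0.035 0 0 0 0.4; 0 0 -0.035 0 0 0 0.4; 0 0 -0.025 0 0 0 0.4; 0 0 0 0 0 0 0.4"

```text
time_s: 6.62
position: [644.1, -289.1, 161.9]
eef_rot: [-3.14, -0.051, -0.001]
ft_force: [1.0, 0.2, 0.6]
finger_gap: 33.9
```

```bash
python3 - <<'E'
from plan import *
cal,f=wpic("pics/w3.png")
overlay("pics/w3o.png","pics/w3.png",cal,[(-1,[652.3,-272.7,.034])],0,0,512,384,1,z=6)
a=cv2.imread("pics/w3o.png")
cv2.imwrite("pics/w3o.png",cv2.resize(a,(800,600)))
# A grip
c=np.array([450.2,199.1]);yw=.75
g=c+[np.cos(yw)*-8-np.sin(yw)*-18, np.sin(yw)*-8+np.cos(yw)*-18]; print(g)
plan((*g,190),yw,20)
E
```

```text
[456.61598673 180.47649028]
t 6.67 at [ 643.8 -288.9  160.1] yaw 0.032 tilt 0.11 gap 34.0 F [-0.  -0.4  0.8]
-0.0086 -0.0238 -0.0015 0.00 0.00 -2.06; -0.0077 -0.0241 -0.0015 0.00 0.00 -2.06; -0.0069 -0.0243 -0.0015 0.00 0.00 -2.06; -0.0060 -0.0245 -0.0015 0.00 0.00 -2.06; -0.0051 -0.0247 -0.0015 0.00 0.00 -2.06; -0.0042 -0.0249 -0.0015 0.00 0.00 -2.06; -0.0033 -0.0250 -0.0015 0.00 0.00 -2.06; -0.0024 -0.0251 -0.0015 0.00 0.00 -2.06; -0.0015 -0.0252 -0.0015 0.00 0.00 -2.06; -0.0006 -0.0253 -0.0015 0.00 0.00 -2.06; 0.0003 -0.0253 -0.0015 0.00 0.00 -2.06; 0.0012 -0.0252 -0.0015 0.00 0.00 -2.06; 0.0021 -0.0252 -0.0015 0.00 0.00 -2.06; 0.0030 -0.0251 -0.0015 0.00 0.00 -2.06; 0.0039 -0.0250 -0.0015 0.00 0.00 -2.06; 0.0048 -0.0248 -0.0015 0.00 0.00 -2.06; 0.0057 -0.0246 -0.0015 0.00 0.00 -2.06; 0.0066 -0.0244 -0.0015 0.00 0.00 -2.06; 0.0074 -0.0241 -0.0015 0.00 0.00 -2.06; 0.0083 -0.0239 -0.0015 0.00 0.00 -2.06
```

View pics/w3o.png

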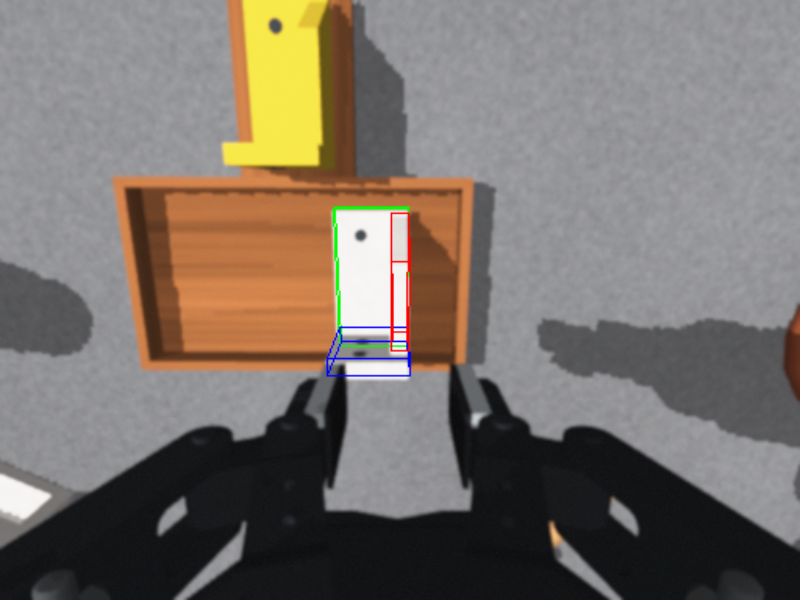

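C stands in the left tray, matching its target overlay within ~2 mm. Now A.

Emit:
send_rows:
  steps: "-0.0085 -0.024 -0.0015 0 0 -2.06 0.6; -0.0075 -0.024 -0.0015 0 0 -2.06 0.6; -0.007 -0.0245 -0.0015 0 0 -2.06 0.6; -0.006 -0.0245 -0.0015 0 0 -2.06 0.6; -0.005 -0.0245 -0.0015 0 0 -2.06 0.6; -0.004 -0.025 -0.0015 0 0 -2.06 0.6; -0.0035 -0.025 -0.0015 0 0 -2.06 0.6; -0.0025 -0.025 -0.0015 0 0 -2.06 0.6; -0.0015 -0.025 -0.0015 0 0 -2.06 0.6; -0.0005 -0.0255 -0.0015 0 0 -2.06 0.6; 0.0005 -0.0255 -0.0015 0 0 -2.06 0.6; 0.001 -0.025 -0.0015 0 0 -2.06 0.6; 0.002 -0.025 -0.0015 0 0 -2.06 0.6; 0.003 -0.025 -0.0015 0 0 -2.06 0.6; 0.004 -0.025 -0.0015 0 0 -2.06 0.6; 0.005 -0.025 -0.0015 0 0 -2.06 0.6; 0.0055 -0.0245 -0.0015 0 0 -2.06 0.6; 0.0065 -0.024 -0.0015 0 0 -2.06 0.6; 0.005 -0.018 -0.0015 0 0 -1.5 0.6; 0 0 0 0 0 0 0.6"

```text
time_s: 8.33
position: [442.9, 170.1, 182.0]
eef_rot: [-2.923, -1.14, 0.023]
ft_force: [1.3, -0.1, 0.6]
finger_gap: 51.3
```

```bash
python3 - <<'E'
from plan import *
plan((456.6,180.5,150),.75,3);level()
cal,f=wpic("pics/w4.png")
overlay("pics/w4o.png","pics/w4.png",cal,[(-1,[450.2,199.1,.75])],0,0,512,384,1)
a=cv2.imread("pics/w4o.png")
cv2.imwrite("pics/w4o.png",cv2.resize(a,(800,600)))
E
```

```text
t 8.33 at [442.9 170.1 182. ] yaw 0.744 tilt 0.86 gap 51.3 F [ 1.3 -0.1  0.6]
0.0057 0.0005 0.0107 0.00 0.00 -0.12; 0.0057 0.0005 0.0107 0.00 0.00 -0.12; 0.0057 0.0006 0.0107 0.00 0.00 -0.12
level [-0.51  0.69 -0.  ]
```

View pics/w4o.png

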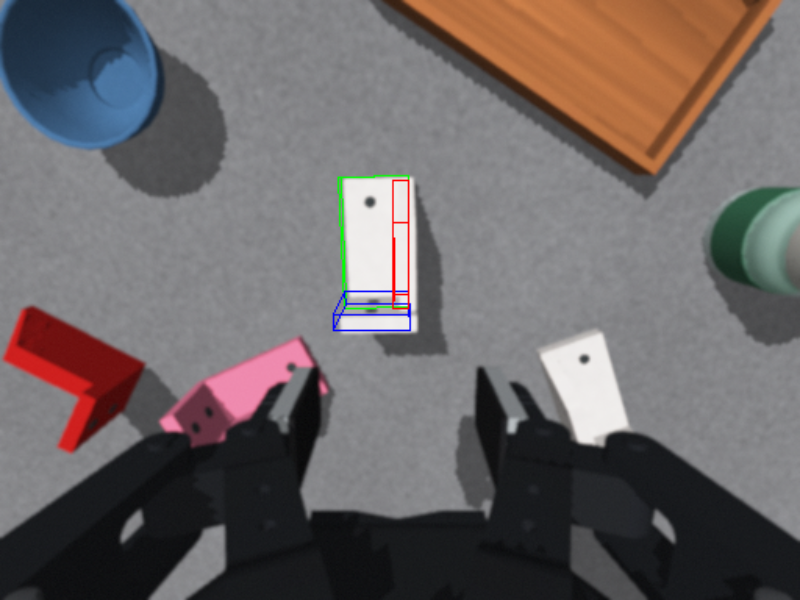

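A's real position is ~3.5 mm to tool +y of the fit. The cheek is on the right edge (px ~(405,250)). Correcting, then descending.

Emit:
send_rows:
  steps: "0.006 0.002 0.012 -0.3 0.4 -0.1 0.6; 0.006 0.002 0.018 -0.2 0.2 -0.1 0.6; 0.003 0 0.022 0 0 0 0.6; 0 0 0.022 0 0 0 0.6; 0 0 0.020 0 0 0 0.6; 0 0 0.018 0 0 0 0.6; 0 0 0.010 0 0 0 0.6; 0 0 0 0 0 0 0.6"

```text
time_s: 9.05
position: [462.0, 168.9, 54.4]
eef_rot: [2.927, 1.124, 0.001]
ft_force: [0.1, -0.2, -0.0]
finger_gap: 51.3
```

```bash
python3 -c "
from plan import *
plan((459,178,17),.75,2);level()"
```

```text
t 9.05 at [462.  168.9  54.4] yaw 0.733 tilt 0.36 gap 51.3 F [ 0.1 -0.2 -0. ]
0.0019 -0.0044 0.0187 0.00 0.00 -0.47; 0.0020 -0.0044 0.0187 0.00 0.00 -0.47
level [0.34 0.1  0.  ]
```

Emit:
send_rows:
  steps: "0.0015 -0.004 0.004 0.3 0.1 -0.4 0.6; 0.001 -0.003 0.010 0 0 -0.3 0.6; 0 0 0.012 0 0 0 0.6; 0 0 0.006 0 0 0 0.6; 0 0 0 0 0 0 0.6"

```text
time_s: 9.47
position: [461.3, 175.7, 21.7]
eef_rot: [2.926, 1.142, 0.006]
ft_force: [-0.2, -0.2, 0.2]
finger_gap: 50.8
```

```bash
python3 -c "
from plan import *
plan((459,178,17),.75,1);level()"
```

```text
t 9.47 at [461.3 175.7  21.7] yaw 0.744 tilt 0.22 gap 50.8 F [-0.2 -0.2  0.2]
-0.0001 -0.0033 0.0047 0.00 0.00 -0.34
level [ 0.13 -0.17 -0.  ]
```

Emit:
send_rows:
  steps: "0 -0.0025 0.004 0.1 -0.1 -0.3 0.5; 0 0 0.001 0 0 0 0.2; 0 0 0 0 0 0 0; 0 0 0 0 0 0 0; 0 0 0 0 0 0 0; 0 0 0 0 0 0 0"

```text
time_s: 9.97
position: [460.0, 178.3, 17.1]
eef_rot: [2.923, 1.151, 0.004]
ft_force: [0.2, -0.4, -1.2]
finger_gap: 9.1
```

```bash
python3 - <<'E'
from plan import *
p,y,R,s=cur(); print(p,y,s["finger_gap"],s["ft_force"])
E
```

```text
[460.02811055 178.26621281  17.05839118] 0.7504650847846379 9.098746068723829 [ 0.24100116 -0.38420471 -1.19917801]
```

Emit:
send_rows:
  steps: "0 0 -0.010 0 0 0 0; 0 0 -0.022 0 0 0 0; 0 0 -0.030 0 0 0 0; 0 0 -0.030 0 0 0 0; 0 0 -0.020 0 0 0 0; 0 0 0 0 0 0 0"

```text
time_s: 10.47
position: [457.8, 178.3, 135.9]
eef_rot: [-2.921, -1.154, 0.002]
ft_force: [0.9, 0.1, -1.1]
finger_gap: 9.3
```

```bash
python3 -c "
from plan import *
plan((642.9,-200.9,140),.034,19);level()"
```

```text
t 10.47 at [457.8 178.3 135.9] yaw 0.752 tilt 0.1 gap 9.3 F [ 0.9  0.1 -1.1]
-0.0065 0.0212 -0.0002 0.00 0.00 2.17; -0.0057 0.0215 -0.0002 0.00 0.00 2.17; -0.0049 0.0217 -0.0002 0.00 0.00 2.17; -0.0041 0.0218 -0.0002 0.00 0.00 2.17; -0.0033 0.0220 -0.0002 0.00 0.00 2.17; -0.0024 0.0221 -0.0002 0.00 0.00 2.17; -0.0016 0.0222 -0.0002 0.00 0.00 2.17; -0.0007 0.0222 -0.0002 0.00 0.00 2.17; 0.0001 0.0222 -0.0002 0.00 0.00 2.17; 0.0009 0.0222 -0.0002 0.00 0.00 2.17; 0.0018 0.0221 -0.0002 0.00 0.00 2.17; 0.0026 0.0221 -0.0002 0.00 0.00 2.17; 0.0034 0.0219 -0.0002 0.00 0.00 2.17; 0.0043 0.0218 -0.0002 0.00 0.00 2.17; 0.0051 0.0216 -0.0002 0.00 0.00 2.17; 0.0059 0.0214 -0.0002 0.00 0.00 2.17; 0.0067 0.0212 -0.0002 0.00 0.00 2.17; 0.0075 0.0209 -0.0002 0.00 0.00 2.17; 0.0083 0.0206 -0.0002 0.00 0.00 2.17
level [-0.09  0.04 -0.  ]
```

Emit:
send_rows:
  steps: "-0.0065 0.021 -0.002 0 0 2.17 0; -0.0055 0.0215 -0.002 0 0 2.17 0; -0.005 0.0215 -0.002 0 0 2.17 0; -0.004 0.022 -0.002 0 0 2.17 0; -0.0035 0.022 -0.001 0 0 2.17 0; -0.0025 0.022 0 0 0 2.17 0; -0.0015 0.022 0 0 0 2.17 0; -0.0005 0.022 0 0 0 2.17 0; 0 0.022 0 0 0 2.17 0; 0.001 0.022 0 0 0 2.17 0; 0.002 0.022 0 0 0 2.17 0; 0.0025 0.022 0 0 0 2.17 0; 0.0035 0.022 0 0 0 2.17 0; 0.0045 0.022 0 0 0 2.17 0; 0.005 0.0215 0 0 0 2.17 0; 0.006 0.0215 0 0 0 2.17 0; 0.0065 0.021 0 0 0 2.17 0; 0.0075 0.017 0 0 0 1.7 0; 0.004 0.008 0 0 0 0.8 0; 0 0 0 0 0 0 0"

```text
time_s: 12.13
position: [635.6, -233.9, 135.8]
eef_rot: [3.139, -0.018, -0.021]
ft_force: [-0.1, -0.5, -0.4]
finger_gap: 9.4
```

```bash
python3 - <<'E'
from plan import *
plan((642.9,-200.9,80),.034,4);level()
cal,f=wpic("pics/w5.png")
cv2.imwrite("pics/w5b.png",cv2.resize(f,(800,600)))
E
```

```text
t 12.13 at [ 635.6 -233.9  135.8] yaw -0.011 tilt 0.78 gap 9.4 F [-0.1 -0.5 -0.4]
0.0017 -0.0083 0.0140 0.00 0.00 -0.65; 0.0018 -0.0082 0.0140 0.00 0.00 -0.65; 0.0019 -0.0082 0.0140 0.00 0.00 -0.65; 0.0020 -0.0082 0.0140 0.00 0.00 -0.65
level [0.15 0.77 0.  ]
```

View pics/w5b.png

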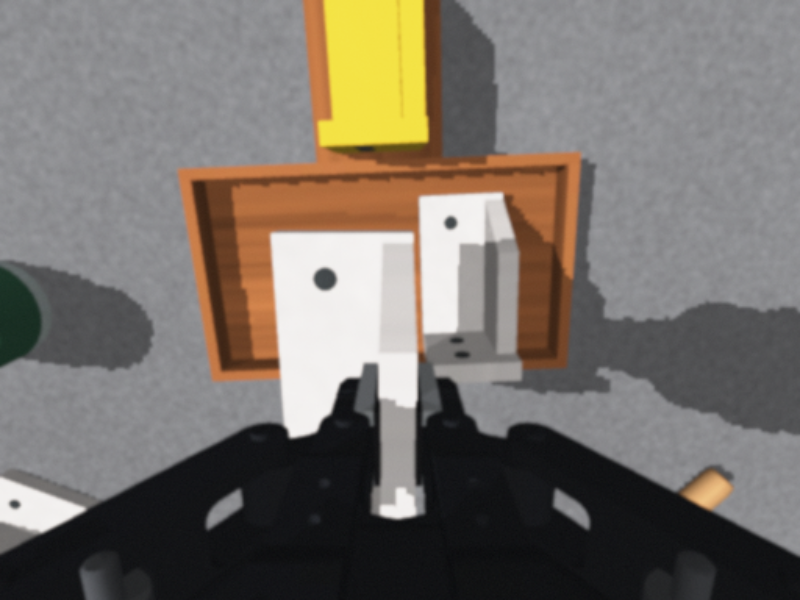

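A is held with its cheek on the right, as C's, and C stands square at px (420–520,195–380). The move overshot ~33 mm in y, so I'll correct that first.

Emit:
send_rows:
  steps: "0.002 -0.008 0.004 0 0.3 -0.65 0; 0.002 -0.008 0.008 0 0.3 -0.65 0; 0.002 -0.008 0.010 0 0.1 -0.65 0; 0.002 -0.006 0.010 0 0 -0.65 0; 0 0 0.010 0 0 0 0; 0 0 0 0 0 0 0"

```text
time_s: 12.68
position: [642.6, -191.4, 88.7]
eef_rot: [-3.138, -0.08, 0.003]
ft_force: [-0.7, -0.0, -1.1]
finger_gap: 9.3
```

```bash
python3 -c "
from plan import *
plan((642.9,-200.9,40),.034,4);level()"
```

```text
t 12.68 at [ 642.6 -191.4   88.7] yaw 0.051 tilt 0.16 gap 9.3 F [-0.7 -0.  -1.1]
-0.0000 0.0024 0.0122 0.00 0.00 0.25; -0.0000 0.0024 0.0122 0.00 0.00 0.25; -0.0000 0.0024 0.0122 0.00 0.00 0.25; -0.0000 0.0024 0.0122 0.00 0.00 0.25
level [-0.13  0.09 -0.  ]
```

Emit:
send_rows:
  steps: "0 0.003 0.010 0 0 0.3 0; 0 0.002 0.014 0 0 0.3 0; 0 0.001 0.014 0 0 0 0; 0 0 0.012 0 0 0 0; 0 0 0.005 0 0 0 0; 0 0 0 0 0 0 0"

```text
time_s: 13.18
position: [641.9, -198.1, 26.8]
eef_rot: [-3.139, -0.061, 0.005]
ft_force: [-0.7, -0.4, -1.6]
finger_gap: 9.3
```

```bash
python3 -c "
from plan import *
plan((642.9,-200.9,23),.034,1);level()"
```

```text
t 13.18 at [ 641.9 -198.1   26.8] yaw 0.039 tilt 0.22 gap 9.3 F [-0.7 -0.4 -1.6]
0.0009 0.0028 0.0038 0.00 0.00 0.30
level [-0.11  0.19 -0.  ]
```

Emit:
send_rows:
  steps: "0 0.001 0.003 -0.1 0.2 0.2 0; 0 0 0.001 0 0 0 0; 0 0 0 0 0 0 0"

```text
time_s: 13.43
position: [642.4, -199.9, 23.1]
eef_rot: [3.141, 0.054, 0.002]
ft_force: [0.2, 0.6, -1.8]
finger_gap: 9.3
```

```bash
python3 -c "
from plan import *
plan((642.9,-200.9,23),.034,1);level()"
```

```text
t 13.43 at [ 642.4 -199.9   23.1] yaw 0.034 tilt 0.08 gap 9.3 F [ 0.2  0.6 -1.8]
0.0005 0.0010 0.0001 0.00 0.00 0.00
level [ 0.01 -0.08 -0.  ]
```

Emit:
send_rows:
  steps: "0 0 0.0007 0 0 0 0; 0 0 0 0 0 0 0.2; 0 0 0 0 0 0 0.35; 0 0 0 0 0 0 0.35; 0 0 0 0 0 0 0.35; 0 0 -0.010 0 0 0 0.35; 0 0 -0.025 0 0 0 0.35; 0 0 -0.035 0 0 0 0.35; 0 0 -0.035 0 0 0 0.35; 0 0 -0.025 0 0 0 0.35; 0 0 0 0 0 0 0.35"

```text
time_s: 14.35
position: [641.8, -199.2, 161.8]
eef_rot: [-3.141, -0.055, -0.003]
ft_force: [0.3, -0.1, 0.5]
finger_gap: 30.3
```

```bash
python3 - <<'E'
from plan import *
cal,f=wpic("pics/w6.png")
overlay("pics/w6o.png","pics/w6.png",cal,[(-1,[649.3,-182.7,.034]),(-1,[652.3,-272.7,.034])],0,0,512,384,1,z=6)
a=cv2.imread("pics/w6o.png")
cv2.imwrite("pics/w6o.png",cv2.resize(a,(800,600)))
c=np.array([474.4,8.0]);yw=1.11
g=c+[np.cos(yw)*-8-np.sin(yw)*18, np.sin(yw)*-8+np.cos(yw)*18]; print(g)
plan((*g,180),yw,14);level()
E
```

```text
[454.72013152   8.83831782]
t 14.4 at [ 641.4 -199.1  160. ] yaw 0.035 tilt 0.05 gap 29.6 F [0.7 0.3 0.4]
-0.0128 -0.0153 -0.0014 0.00 0.00 -4.40; -0.0116 -0.0163 -0.0014 0.00 0.00 -4.40; -0.0103 -0.0171 -0.0014 0.00 0.00 -4.40; -0.0090 -0.0178 -0.0014 0.00 0.00 -4.40; -0.0076 -0.0185 -0.0014 0.00 0.00 -4.40; -0.0061 -0.0190 -0.0014 0.00 0.00 -4.40; -0.0047 -0.0194 -0.0014 0.00 0.00 -4.40; -0.0032 -0.0197 -0.0014 0.00 0.00 -4.40; -0.0016 -0.0199 -0.0014 0.00 0.00 -4.40; -0.0001 -0.0200 -0.0014 0.00 0.00 -4.40; 0.0014 -0.0199 -0.0014 0.00 0.00 -4.40; 0.0029 -0.0197 -0.0014 0.00 0.00 -4.40; 0.0045 -0.0195 -0.0014 0.00 0.00 -4.40; 0.0059 -0.0191 -0.0014 0.00 0.00 -4.40
level [-0.03 -0.03  0.  ]
```

View pics/w6o.png

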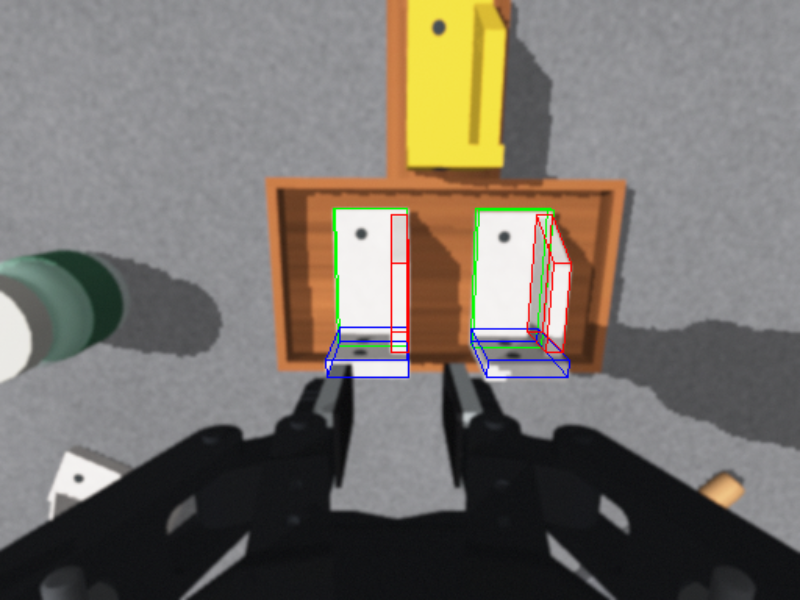

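Both left brackets stand correctly in the left tray, matching the overlays. Now B.

Emit:
send_rows:
  steps: "-0.013 -0.015 -0.001 0 0 -4.4 0.6; -0.0115 -0.016 -0.001 0 0 -4.4 0.6; -0.0105 -0.017 -0.001 0 0 -4.4 0.6; -0.009 -0.018 -0.001 0 0 -4.4 0.6; -0.0075 -0.0185 -0.001 0 0 -4.4 0.6; -0.006 -0.019 -0.001 0 0 -4.4 0.6; -0.0045 -0.0195 -0.001 0 0 -4.4 0.6; -0.003 -0.0195 -0.001 0 0 -4.4 0.6; -0.0015 -0.020 -0.001 0 0 -4.4 0.6; 0 -0.020 -0.001 0 0 -4.4 0.6; 0.0015 -0.020 -0.001 0 0 -4.4 0.6; 0.003 -0.0195 -0.001 0 0 -4.4 0.6; 0.003 -0.013 0 0 0 -4 0.6; 0.002 -0.005 0 0 0 -2.5 0.6; 0 0 0 0 0 0 0.6"

```text
time_s: 15.65
position: [450.0, -1.6, 164.1]
eef_rot: [-2.656, -1.668, 0.021]
ft_force: [0.1, 0.7, -0.1]
finger_gap: 50.8
```

```bash
python3 - <<'E'
from plan import *
plan((454.7,8.8,150),1.11,3);level()
cal,f=wpic("pics/w7.png")
overlay("pics/w7o.png","pics/w7.png",cal,[(1,[474.4,8,1.11])],0,0,512,384,1)
a=cv2.imread("pics/w7o.png")
cv2.imwrite("pics/w7o.png",cv2.resize(a,(800,600)))
E
```

```text
t 15.65 at [450.   -1.6 164.1] yaw 1.122 tilt 0.82 gap 50.8 F [ 0.1  0.7 -0.1]
0.0038 -0.0001 0.0047 0.00 0.00 0.23; 0.0038 -0.0001 0.0047 0.00 0.00 0.23; 0.0038 -0.0001 0.0047 0.00 0.00 0.23
level [-0.66  0.48 -0.  ]
```

View pics/w7o.png

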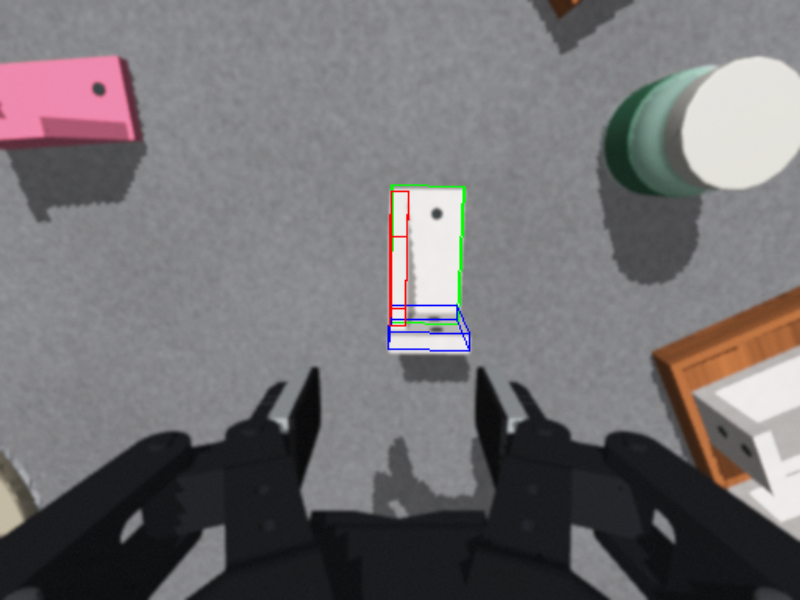

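The overlay matches B, with its cheek on the left (px ~(400,255)), so it is right-hand. Descending.

Emit:
send_rows:
  steps: "0.004 0 0.010 -0.4 0.3 0.2 0.6; 0.004 0 0.015 -0.2 0.2 0.2 0.6; 0.001 0 0.020 0 0 0.2 0.6; 0 0 0.020 0 0 0 0.6; 0 0 0.018 0 0 0 0.6; 0 0 0.010 0 0 0 0.6; 0 0 0 0 0 0 0.6"

```text
time_s: 16.28
position: [457.0, 1.9, 66.9]
eef_rot: [2.687, 1.626, 0.003]
ft_force: [-0.4, 1.2, -0.2]
finger_gap: 51.1
```

```bash
python3 -c "
from plan import *
plan((454.7,8.8,17),1.11,3);level()"
```

```text
t 16.28 at [457.    1.9  66.9] yaw 1.089 tilt 0.11 gap 51.1 F [-0.4  1.2 -0.2]
0.0017 -0.0017 0.0166 0.00 0.00 -0.41; 0.0017 -0.0017 0.0166 0.00 0.00 -0.41; 0.0017 -0.0017 0.0166 0.00 0.00 -0.41
level [ 0.1  -0.05 -0.  ]
```

Emit:
send_rows:
  steps: "0.0025 -0.0025 0.006 0.1 0 -0.5 0.6; 0.002 -0.002 0.012 0 0 -0.5 0.6; 0 0 0.014 0 0 0 0.6; 0 0 0.011 0 0 0 0.6; 0 0 0.003 0 0 0 0.6; 0 0 0 0 0 0 0.6"

```text
time_s: 16.78
position: [458.2, 7.9, 21.2]
eef_rot: [2.675, 1.645, 0.006]
ft_force: [1.4, 0.2, 0.1]
finger_gap: 51.5
```

```bash
python3 -c "
from plan import *
plan((454.7,8.8,17),1.11,1);level()"
```

```text
t 16.78 at [458.2   7.9  21.2] yaw 1.103 tilt 0.24 gap 51.5 F [1.4 0.2 0.1]
-0.0007 -0.0035 0.0042 0.00 0.00 -0.41
level [ 0.18 -0.16 -0.  ]
```

Emit:
send_rows:
  steps: "-0.0005 -0.003 0.0035 0.2 -0.1 -0.3 0.5; 0 0 0.001 0 0 0 0.2; 0 0 0 0 0 0 0; 0 0 0 0 0 0 0; 0 0 0 0 0 0 0; 0 0 0 0 0 0 0; 0 0 -0.010 0 0 0 0; 0 0 -0.022 0 0 0 0; 0 0 -0.030 0 0 0 0; 0 0 -0.030 0 0 0 0; 0 0 -0.020 0 0 0 0; 0 0 0 0 0 0 0"

```text
time_s: 17.78
position: [454.5, 9.9, 137.5]
eef_rot: [-2.667, -1.655, -0.001]
ft_force: [1.0, -0.2, -0.9]
finger_gap: 9.6
```

```bash
python3 - <<'E'
from plan import *
yw=.192; c=np.array([639.2,213.9])
# bracket at tray centre; grip local about (-7,18)
g=c+[np.cos(yw)*-7-np.sin(yw)*18, np.sin(yw)*-7+np.cos(yw)*18]; print(g)
plan((*g,130),yw,14);level()
E
```

```text
[628.89382269 230.23348429]
t 17.78 at [454.5   9.9 137.5] yaw 1.111 tilt 0.15 gap 9.6 F [ 1.  -0.2 -0.9]
0.0196 0.0042 0.0005 0.00 0.00 3.76; 0.0199 0.0029 0.0005 0.00 0.00 3.76; 0.0200 0.0016 0.0005 0.00 0.00 3.76; 0.0201 0.0003 0.0005 0.00 0.00 3.76; 0.0200 -0.0011 0.0005 0.00 0.00 3.76; 0.0199 -0.0024 0.0005 0.00 0.00 3.76; 0.0197 -0.0037 0.0005 0.00 0.00 3.76; 0.0194 -0.0050 0.0005 0.00 0.00 3.76; 0.0191 -0.0062 0.0005 0.00 0.00 3.76; 0.0186 -0.0075 0.0005 0.00 0.00 3.76; 0.0181 -0.0087 0.0005 0.00 0.00 3.76; 0.0175 -0.0098 0.0005 0.00 0.00 3.76; 0.0168 -0.0110 0.0005 0.00 0.00 3.76; 0.0161 -0.0120 0.0005 0.00 0.00 3.76
level [-0.1  -0.11  0.  ]
```

Emit:
send_rows:
  steps: "0.0195 0.004 0 0 0 3.76 0; 0.020 0.003 0 0 0 3.76 0; 0.020 0.0015 0 0 0 3.76 0; 0.020 0.0005 0 0 0 3.76 0; 0.020 -0.001 0 0 0 3.76 0; 0.020 -0.0025 0 0 0 3.76 0; 0.0195 -0.0035 0 0 0 3.76 0; 0.0195 -0.005 0 0 0 3.76 0; 0.019 -0.006 0 0 0 3.76 0; 0.0185 -0.0075 0 0 0 3.76 0; 0.018 -0.0085 0 0 0 3.76 0; 0.0175 -0.010 0 0 0 3.76 0; 0.013 -0.009 0 0 0 2.8 0; 0.006 -0.004 0 0 0 1.5 0; 0 0 0 0 0 0 0"

```text
time_s: 19.03
position: [625.7, 219.8, 135.4]
eef_rot: [3.124, 0.313, -0.009]
ft_force: [-1.5, -0.1, -0.0]
finger_gap: 9.4
```

```bash
python3 - <<'E'
from plan import *
plan((628.9,230.2,80),.192,4);level()
cal,f=wpic("pics/w8.png")
im=cv2.resize(f,(800,600))
k,q=np.cos(.192),np.sin(.192); R2=np.array([[k,-q],[q,k]])
P=np.array([[*(np.array([639.2,213.9])+R2@[a,b]),25] for a,b in((61,106),(61,-106),(-61,-106),(-61,106))])
cv2.polylines(im,[((proj(cal,P)+.5)*800/512).astype(int)],True,(0,255,0),1)
cv2.imwrite("pics/w8b.png",im)
E
```

```text
t 19.03 at [625.7 219.8 135.4] yaw 0.2 tilt 0.36 gap 9.4 F [-1.5 -0.1 -0. ]
0.0013 -0.0024 0.0139 0.00 0.00 0.11; 0.0013 -0.0024 0.0139 0.00 0.00 0.11; 0.0013 -0.0024 0.0139 0.00 0.00 0.11; 0.0013 -0.0024 0.0139 0.00 0.00 0.11
level [0.07 0.35 0.  ]
```

View pics/w8b.png

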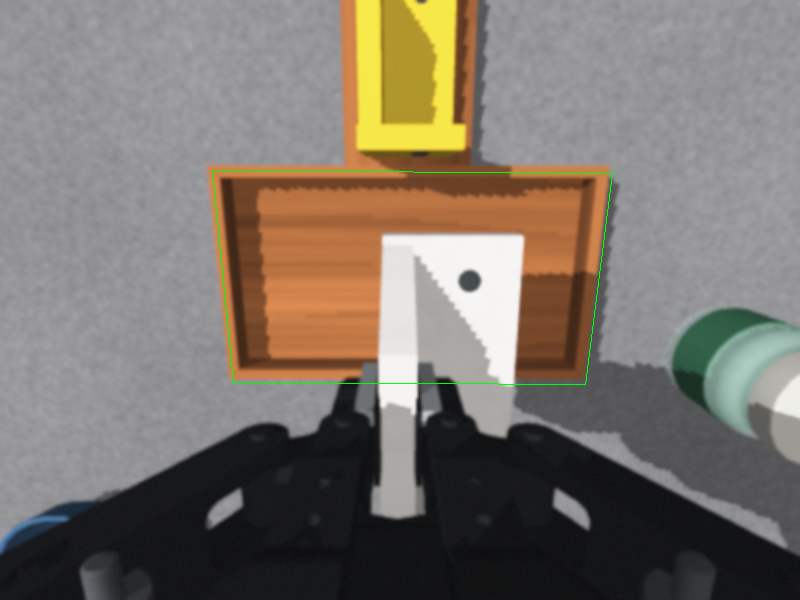

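B is held with its cheek on the left, like this tray's yellow pattern (cheek px ~(370,80)). The tray estimate fits within ~2 mm.

Emit:
send_rows:
  steps: "0.0015 -0.003 0.010 0 0.3 0.1 0; 0.0015 -0.003 0.016 0 0 0.1 0; 0.001 -0.002 0.018 0 0 0 0; 0 0 0.018 0 0 0 0; 0 0 0.014 0 0 0 0; 0 0 0.006 0 0 0 0; 0 0 0 0 0 0 0"

```text
time_s: 19.67
position: [625.1, 223.2, 47.2]
eef_rot: [3.122, 0.315, -0.002]
ft_force: [-0.1, 0.0, 0.5]
finger_gap: 9.4
```

```bash
python3 -c "
from plan import *
plan((628.9,230.2,23),.192,2);level()"
```

```text
t 19.67 at [625.1 223.2  47.2] yaw 0.201 tilt 0.21 gap 9.4 F [-0.1  0.   0.5]
0.0026 -0.0031 0.0121 0.00 0.00 0.25; 0.0026 -0.0031 0.0121 0.00 0.00 0.25
level [0.19 0.08 0.  ]
```

Emit:
send_rows:
  steps: "0.003 -0.002 0.006 0.1 0.1 0.2 0; 0.001 -0.001 0.009 0 0 0.1 0; 0 0 0.006 0 0 0 0; 0 0 0.001 0 0 0 0; 0 0 0 0 0 0 0"

```text
time_s: 20.08
position: [629.6, 226.2, 24.9]
eef_rot: [3.126, 0.304, 0.005]
ft_force: [0.4, 0.7, -1.5]
finger_gap: 9.3
```

```bash
python3 -c "
from plan import *
plan((628.9,230.2,23),.192,1);level()"
```

```text
t 20.08 at [629.6 226.2  24.9] yaw 0.194 tilt 0.19 gap 9.3 F [ 0.4  0.7 -1.5]
0.0001 -0.0041 0.0019 0.00 0.00 0.13
level [ 0.08 -0.17 -0.  ]
```

Emit:
send_rows:
  steps: "0 0 0.002 0.1 -0.2 0.1 0; 0 0 0.0005 0 0 0 0; 0 0 0 0 0 0 0"

```text
time_s: 20.33
position: [630.6, 227.1, 24.9]
eef_rot: [-3.126, -0.302, -0.003]
ft_force: [-0.4, -0.5, -0.4]
finger_gap: 9.3
```

```bash
python3 -c "
from plan import *
plan((628.9,230.2,23),.192,1);level()"
```

```text
t 20.33 at [630.6 227.1  24.9] yaw 0.193 tilt 0.13 gap 9.3 F [-0.4 -0.5 -0.4]
-0.0010 -0.0034 0.0019 0.00 0.00 0.04
level [-0.06 -0.12  0.  ]
```

Emit:
send_rows:
  steps: "0 0 0.002 0 -0.1 0 0; 0 0 0.001 0 0 0 0; 0 0 0 0 0 0 0"

```text
time_s: 20.58
position: [631.6, 227.7, 24.5]
eef_rot: [-3.126, -0.302, -0.004]
ft_force: [-0.5, 0.6, -0.4]
finger_gap: 9.3
```

Emit:
send_rows:
  steps: "0 0 0.003 0 0 0 0; 0 0 0.002 0 0 0 0; 0 0 0 0 0 0 0"

```text
time_s: 20.83
position: [632.5, 228.2, 24.8]
eef_rot: [-3.126, -0.301, -0.009]
ft_force: [-1.0, 0.0, -1.0]
finger_gap: 9.3
```

```bash
python3 - <<'E'
from plan import *
p,y,R,s=cur(); print(p.round(1),s["joints"].round(3),s["qd"].round(4),s["joint_torque"].round(1),s["ft_force"].round(1),s["torque"].round(2)); level()
f=vision.grab_frame("scene")[:,:,::-1]; cv2.imwrite("pics/s9.png",f)
crop("pics/s9c.png","pics/s9.png",260,140,170,120,4)
E
```

```text
[632.5 228.2  24.8] [-0.048  0.701 -0.519  1.443  0.371  1.089 -2.015] [-0.0024 -0.0168 -0.0008 -0.0081 -0.0043  0.0152  0.0022] [  0.  -74.  -11.4 -32.    0.    0.2  -0. ] [-1.  0. -1.] [-0.   -0.05  0.  ]
level [-0.02 -0.34  0.  ]
```

View pics/s9c.png

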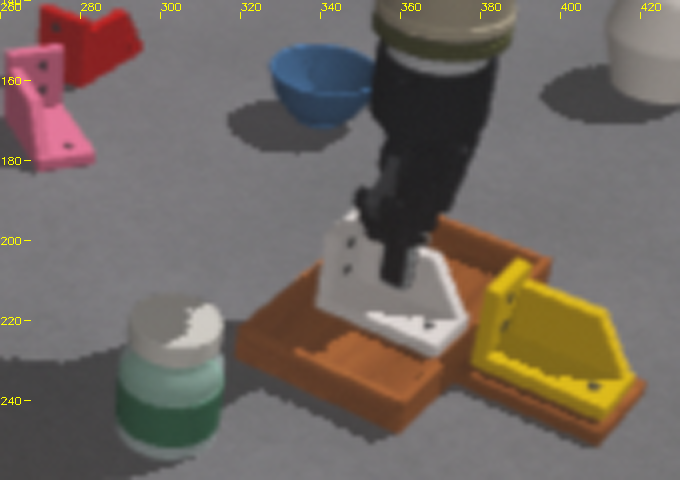

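Emit:
send_rows:
  steps: "-0.001 0 0.003 0 -0.3 0 0; -0.001 0 0.003 0 0 0 0; 0 0 0.003 0 0 0 0"

```text
time_s: 21.13
position: [632.8, 228.4, 24.0]
eef_rot: [3.127, 0.301, 0.01]
ft_force: [-16.5, -6.4, 29.4]
finger_gap: 9.2
```

```bash
python3 - <<'E'
from plan import *
p,y,R,s=cur(); print(p.round(1),s["qd"].round(4),s["joint_torque"].round(1),s["ft_force"].round(1),s["torque"].round(2),s["finger_gap"]); level()
cal,f=wpic("pics/w9.png"); cv2.imwrite("pics/w9b.png",cv2.resize(f,(800,600)))
E
```

```text
[632.8 228.4  24. ] [-0.0099  0.0006  0.005  -0.0016  0.0076  0.0036 -0.0097] [ -0.8 -57.7  -8.5 -30.1   1.1  -6.2  -0. ] [-16.5  -6.4  29.4] [-1.72  3.67  0.05] 9.23166610060035
level [ 0.04 -0.37 -0.  ]
```

View pics/w9b.png

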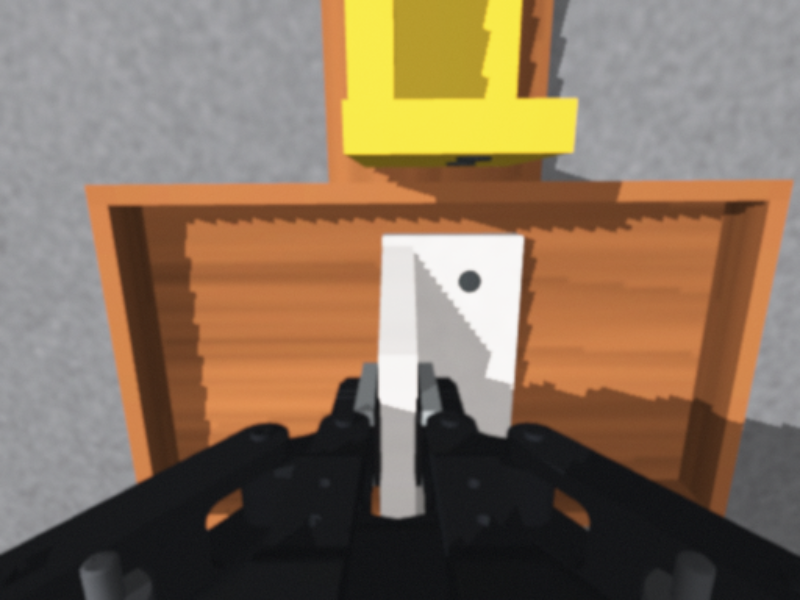

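There is firm floor contact (29 N), so B is already down; it had been gripped slightly lower than I assumed. I'll back off and release.

Emit:
send_rows:
  steps: "0 0 -0.0005 0 0 0 0; 0 0 0 0 0 0 0; 0 0 0 0 0 0 0.2; 0 0 0 0 0 0 0.4; 0 0 0 0 0 0 0.4; 0 0 0 0 0 0 0.4"

```text
time_s: 21.68
position: [632.8, 228.4, 23.6]
eef_rot: [3.127, 0.301, 0.01]
ft_force: [-0.8, -0.8, -0.2]
finger_gap: 34.0
```

Emit:
send_rows:
  steps: "0 0 -0.010 0 0 0 0.4; 0 0 -0.025 0 0 0 0.4; 0 0 -0.035 0 0 0 0.4; 0 0 -0.035 0 0 0 0.4; 0 0 -0.030 0 0 0 0.4; -0.010 0 -0.030 0 0 0 0.4; -0.010 0 -0.030 0 0 0 0.4; 0 0 0 0 0 0 0.4"

```text
time_s: 22.35
position: [609.2, 224.0, 226.6]
eef_rot: [-3.127, -0.303, 0.004]
ft_force: [1.0, 0.5, 1.6]
finger_gap: 34.3
```

```bash
python3 - <<'E'
from plan import *
p,y,R,s=cur(); print(s["time_s"],p.round(1))
cal,f=wpic("pics/w10.png"); 
overlay("pics/w10o.png","pics/w10.png",cal,[(1,[642,210.7,.192])],0,0,512,384,1,z=6)
cv2.imwrite("pics/w10o.png",cv2.resize(cv2.imread("pics/w10o.png"),(800,600)))
for n in("top","scene"):
    f=vision.grab_frame(n)[:,:,::-1]; cv2.imwrite(f"pics/{n}10.png",f); cv2.imwrite(f"pics/{n}10b.png",cv2.resize(f,(800,600)))
E
```

```text
22.35 [609.2 224.  226.6]
```

View pics/w10o.png

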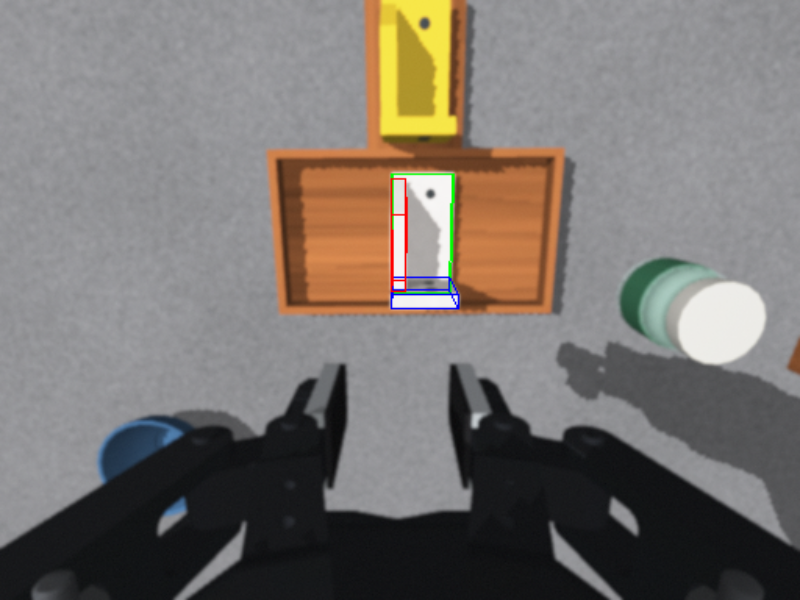

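View pics/top10b.png

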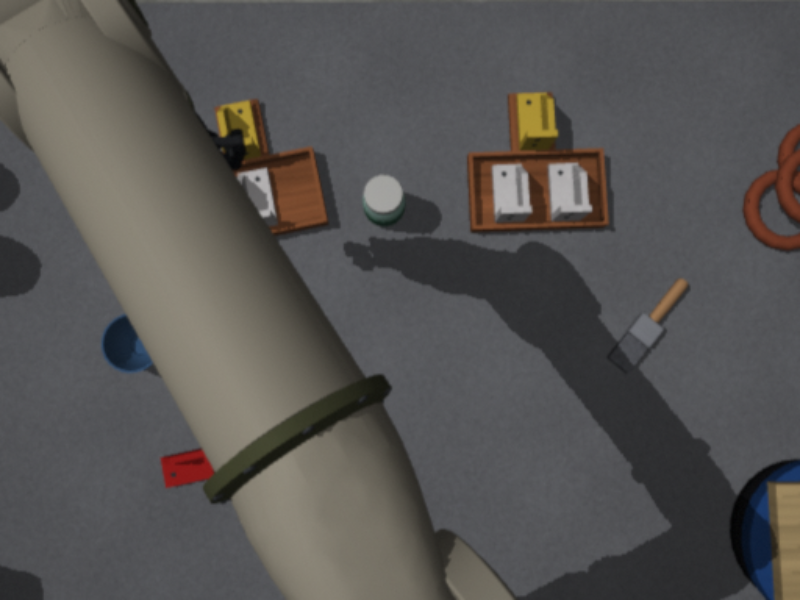

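View pics/scene10b.png

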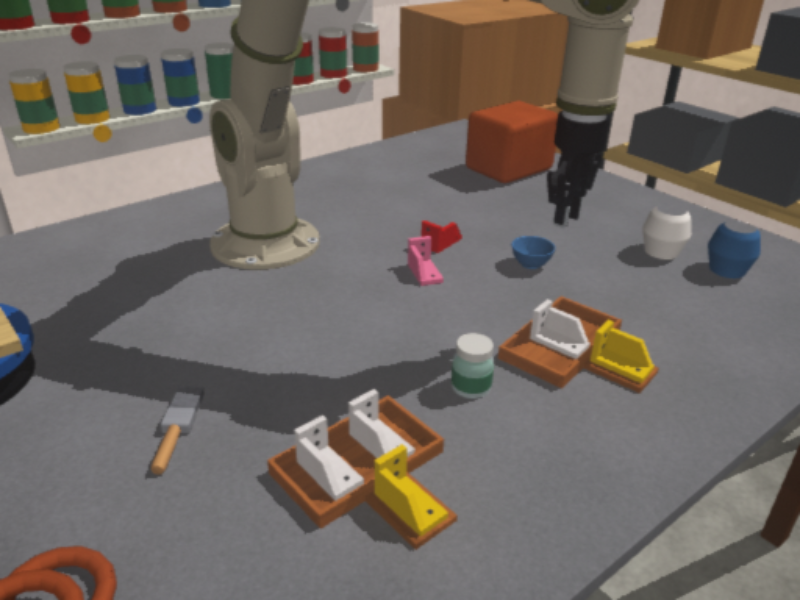

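All three brackets stand in their trays facing as the patterns do: the lefts at top px (510,192) and (568,192), the right at wrist px (423,235). The jar (384,198), brush (650,325) and bowl (132,342) are where they were. Handing in.

Emit:
send_rows:
  steps: "0 0 0 0 0 0 0.4; 0 0 0 0 0 0 0.4; 0 0 0 0 0 0 0.4"

```text
time_s: 22.75
position: [607.2, 221.1, 215.0]
eef_rot: [3.122, 0.301, -0.027]
ft_force: [-0.3, 0.2, -0.7]
finger_gap: 34.0
```

```bash
python3 -c "
from bench import workorder,ctrl
print(workorder.sign_off(), ctrl.sense()['time_s'])"
```

```text
the job is handed in; nothing more can be done
the job is handed in; nothing more can be done
```

All three white brackets are in their trays and the job was handed in at about 23 s of the 64 s allowed. Both left-hand brackets are in the left tray (the −y one) and the right-hand bracket is in the right tray (the +y one). Each stands foot-down and square, facing the same way as that tray's pattern.

- **Bracket positions:** In the last pictures the brackets matched their model overlays to within about 2 mm. I did not measure tilt separately, but all three look flat in the scene view.
- **Bystanders:** The jar, bowl, brush and the pink and red look-alikes showed no visible movement, and the gripper was clear at about z = 215 mm.
- **Arm overshoot:** Long moves overshot by up to 33 mm, and I corrected each one before lowering.
- **Hard set-down:** The right-hand bracket was already touching the floor when I kept lowering, and the force reached about 30 N before I released. That is under the limits, and the bracket stayed in place.
- **Early fits:** The top and scene fits disagreed by 5–7 mm, so I checked each bracket in the wrist camera before gripping it. One needed a correction of about 3.5 mm.

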